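# Draw the rolling pin out of the caddy

### The arm

A 7-joint arm with a two-finger parallel gripper is mounted at the origin on the work surface; the furniture and walls round the work are solid. World frame = base frame: x ahead of the robot, y to its left, z up, the work surface at z = 0. Lengths are in mm, angles in rad, forces in N, time in s.
With the tool pointing down it reaches from about 425 to 950 mm from the base axis. Payload 4.7 kg.
Tool frame: the origin (TCP) lies at the very end of the fingers, on their centre line; the grasp point (between the pads) lies 19 mm behind it; z points along the fingers, y is the line along which they close (so a half turn about z gives the same grasp; the last joint's range is limited). The gripper opens to 85 mm and grips with 20 to 120 N. Pads are 22 mm wide; open, the fingers measure 114 mm over their backs; the gripper's body (76 mm by 85 mm) begins 54 mm behind the grasp point. The pads swing forward as they close: fully open they stand 13 mm farther back than shut.
Start: joints at [1.22, 0.469, -0.049, 1.532, 0.024, 1.141, -0.082], TCP at [213.532, -640.353, 231.335] pointing down, gripper open.
Joint ranges: [-2.59, 2.59], [-0.33, 1.99], [-1.39, 1.29], [0.1, 2.45], [-1.04, 4.18], [0.21, 1.99], [-2.66, 2.66]. Speed limits (rad/s): [2.57, 2.57, 3.14, 3.14, 3.14, 3.14, 3.14].

### API

Orientations are given as a unit quaternion [x, y, z, w].
In Python, from plant import ctrl gives the robot as it stands.
- The arm moves only by the tool drive_tool, never from a script. Its argument "moves" is a list of rows, each a list of 3 entries, a list of its own where there are three numbers: the closure, from 0 (fully open) to 1 (shut), then the shift along the tool's x, y, z normalised to -1 to 1, where 1 is 25 cm, then the turn, a rotation vector about the tool's x, y, z normalised to -1 to 1, where 1 is 180 degrees. A call has 1 to 20 rows; each row is the pose to reach, as a shift and turn from the pose commanded when the call began, along the tool's axes at that moment, turning the shorter way round; what a row does not reach only later rows make up. A row lasts 1/12 s, in which the tool goes at most 41.7 mm and 7.16 degrees, less where a joint would pass 70% of its speed; a pose out of reach is approached as far as the arm can. A call with a number of a shift or a turn outside -1 to 1 is refused whole. A call with a gripper value outside its range is refused whole. The fingers move at their own pace and stop on an object; the grip force is fixed at half the most. Time passes only in rows, so rows that repeat a pose let the fingers close. It gives the time, the measured TCP pose, the force, the opening and the grip force at its end, in the units of the state.
- ctrl.observe(): the state, without advancing time (a new reading comes with each control period).
- ctrl.read_camera(name): name is "scene" or "top" or "wrist"; returns the picture (384x512x3 uint8, blue, green, red); there is no depth.
- ctrl.get_calibration(name): a dict with "mtx" (3x3 intrinsics, pixels), "xyz" and "attitude" of the camera in the world. Camera axes: x right, y down, z forward; pixel columns grow to the right and rows downward; lengths in mm; the calibration is good to about 2 mm. The wrist camera is an equidistant fisheye: a pixel r from the principal point sees the ray r / f radians off the axis. A picture is of the moment at which its call begins: read the wrist's pose just before it. get_calibration takes no time and is no camera call; for the wrist camera it gives the pose at the moment of the call.
- ctrl.finish_job(): hands the job in; it is judged then, once.
The state is a dict: "t": time; "q": joint angles; "qvel": joint speeds; "tau": joint torques, N m; "ee_pos": TCP position; "orientation": TCP orientation; "force": force on the tool from outside, world axes, zero at the start; "moment": the same for the moment, N m; "opening": finger opening in mm; "grip_force": force on a finger pad.
Only numpy, scipy, OpenCV 4.12 (cv2) and the standard library are available. Lean on these libraries where they do the work, as an engineer would, in place of code of your own. Each camera call takes 0.05 s, during which the arm holds its last target. There are 200 camera calls.

### The job

The rolling pin lies in the wooden caddy with one end trapped under the half-deck. Lower the caddy's carrying handle onto the deck until it rests fully in its two forked rests, then tilt the pin and draw it out slantwise through the open part of the top, and finish still holding it in the gripper, level and still, about 8 cm or more above the deck, with the handle still in its rests. Leave the mug, garlic and lemon where they are.

Things in the scene. Friction and masses are not known exactly. Their poses are not given: they have to be found in the camera images.
- caddy: Light-wood box fixed to the worktop, 356 x 192 mm outside, walls and floor 8 mm. Origin: centre of its underside; x along its length, y across, z up. Inside, floor at z 8, side walls at y +-88 (70 mm high), end walls at x -170 (70 mm high) and x +170 (low). Two thin floor rails, x -10 to +120, outer faces at y +-11, tops at z 22, cradle the pin.
- deck_edge (a point): Lower edge of the fixed half-deck, in its middle: caddy x -30, y 0, z 70 mm; same axes as the caddy. The deck covers the caddy from x -178 to -30 (underside z 70, top z 80); the top is open from x -30 to +170.
- handle (a joint): Swing of the steel U-shaped carrying handle (bar 10 mm thick, arms outside the side walls at caddy y +-102), in rad: 0 = lying in its two forked rests on the deck, 1.2 = upright over the opening, 1.7 = end of travel. Stiff hinge: it stays wherever it is left and takes 1 to 3 N at the grip to swing.
- handle_grip (a point): Centre of the handle's wooden grip sleeve (16 mm diameter, 76 mm long, along caddy y), 145 mm from the hinge line. With the handle in its rests: caddy x -135, y 0, z 108 mm, 28 mm above the deck; the rests stand at caddy y +-55, 14 mm wide, to z 113. Its axes turn with the handle and equal the caddy's at joint value 0.
- handle_pivot (a point): Middle of the handle's hinge line: caddy x 0, y 0, z 55 mm; the hinge line runs along caddy y. Raising the handle carries the grip from -x up and over towards +x.
- pin_mid (a point): Centre of the loose wooden rolling pin: 280 mm long, 32 mm diameter over the middle 204 mm, tapering to 20 mm at its ends, 0.13 to 0.25 kg. x runs along it towards the caddy's low end. It starts lying along the caddy on the rails, centre near caddy x +20, z 36 mm: about 90 mm of it under the deck, about 10 mm free between its other end and the low wall.
- pin_open_end (a point): Centre of the pin's end face that shows in the opening, 140 mm from its centre.
- pin_hidden_end (a point): Centre of the pin's end face that starts under the deck, 140 mm from its centre.
- mug: Loose bystander: white spotted mug, 90 x 120 x 93 mm, origin under its centre. Leave alone.
- garlic: Loose bystander: garlic bulb about 60 mm, origin under its centre. Leave alone.
- lemon: Loose bystander: lemon, 78 x 55 x 56 mm, origin under its centre. Leave alone.
- low_wall (a point): Middle of the top edge of the low end wall: caddy x +174, y 0, z 54 mm; same axes as the caddy. Beyond the caddy a wall cabinet overhangs the worktop from about 0.6 m ahead of the robot, its underside 480 mm up: keep the wrist clear of it.

How it is judged:
By the outcome, as a careful person would: the job done as asked, in the order asked, and still so for the second after the job is handed in, while the arm keeps its last pose, push and grip.
It also fails if it takes over 58 s, if anything falls off the work surface, if the arm or the gripper's body presses on something with over 40 N, if the wrist force passes 120 N, or if a joint passes its speed limit or range.

## Working session

There is one attempt and no reset: what is moved stays moved. The work goes in short steps, Python scripts to look and compute and a tool call to move; the robot and the scene stay as the last step left them, time stands still between calls to the robot, and variables do not carry over. Pictures are saved under pics/ and viewed, at most 10 in all, crops included, and the job is handed in when it is done.

Besides the shell and the picture viewer there is one more tool, called after "Emit:" by a JSON object that holds its "fn" and its "kwargs". drive_tool: Moves the arm, as the interface text tells. Scaled input: -1 to 1 covers 25 cm each way for a shift and 180 degrees each way for a turn. Its arguments: {"type":"object","properties":{"moves":{"type":"array"}},"required":["moves"]}

```bash
mkdir -p pics; ls; python3 - <<'E'
from plant import ctrl
import cv2
o=ctrl.observe();print(o)
for n in ["scene","top"]:
    cv2.imwrite(f"pics/{n}0.png",ctrl.read_camera(n));print(n,ctrl.get_calibration(n))
print(ctrl.get_calibration("wrist"))
E
```

```text
pics
{'t': 0.0, 'q': array([ 1.22012459,  0.46946234, -0.04861106,  1.53372657,  0.02410235,
        1.14097323, -0.08229388]), 'qvel': array([ 2.35999429e-03, -2.52789313e-07,  4.24931891e-04, -8.03206210e-04,
       -3.07554155e-05,  3.43865088e-04, -7.66011904e-04]), 'tau': array([-4.40419981e-04, -5.10307539e+01, -4.65099583e-02, -2.37712312e+01,
        1.07424828e-02,  7.59948045e-03,  1.19479517e-05]), 'ee_pos': array([ 213.29781249, -639.78679768,  230.2335502 ]), 'orientation': array([ 9.87080964e-01,  1.60219186e-01, -1.92269125e-04, -9.73028786e-04]), 'force': array([-1.08528656, -0.93683738,  0.76233862]), 'moment': array([-0.02910614, -0.04828455, -0.02784157]), 'grip_force': 0.0, 'opening': 85.78082569803239}
scene {'mtx': array([[374.05703174,   0.        , 253.76327383],
       [  0.        , 374.05703174, 184.64033605],
       [  0.        ,   0.        ,   1.        ]]), 'xyz': array([ 24.507781  , 329.6177905 , 971.74939445]), 'attitude': array([-0.34449918,  0.8728601 , -0.31979558,  0.1310204 ])}
top {'mtx': array([[424.36600834,   0.        , 250.42733576],
       [  0.        , 424.36600834, 192.61522731],
       [  0.        ,   0.        ,   1.        ]]), 'xyz': array([ 318.39943303, -216.8787683 , 1211.93786672]), 'attitude': array([ 0.74657469, -0.65661787,  0.0727507 , -0.07865459])}
{'mtx': array([[297.31863964,   0.        , 254.28495802],
       [  0.        , 297.31863964, 191.03962279],
       [  0.        ,   0.        ,   1.        ]]), 'xyz': array([ 288.68775726, -615.64961547,  373.22321475]), 'attitude': array([ 0.80098154, -0.57759101, -0.09303385,  0.12712944])}
```

View pics/top0.png

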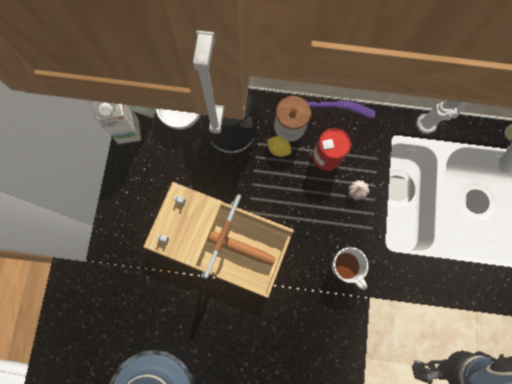

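View pics/scene0.png

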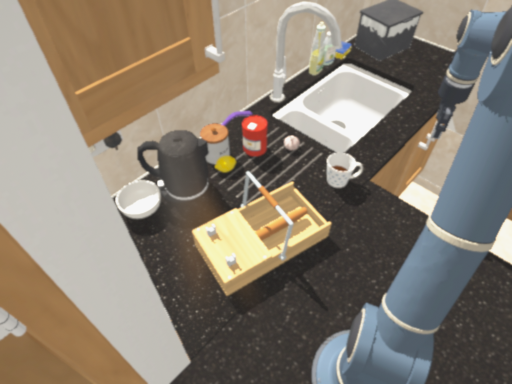

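```bash
python3 - <<'E'
import cv2
a=cv2.imread("pics/top0.png")[175:303,138:302];cv2.imwrite("pics/topc.png",cv2.resize(a,None,fx=4.6,fy=4.6,interpolation=cv2.INTER_CUBIC))
a=cv2.imread("pics/scene0.png")[168:292,188:334];cv2.imwrite("pics/scenec.png",cv2.resize(a,None,fx=4.8,fy=4.8,interpolation=cv2.INTER_CUBIC))
E
```

```text
(no output)
```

View pics/topc.png

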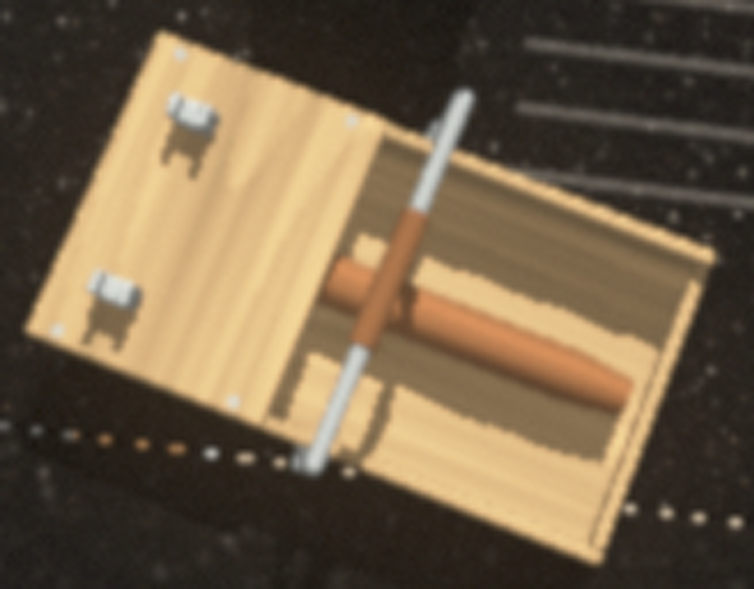

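View pics/scenec.png

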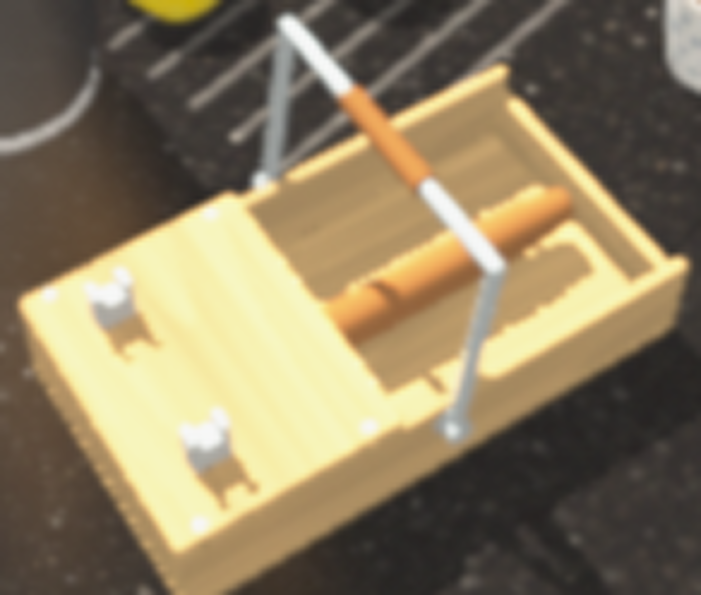

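```bash
cat > h.py <<'E'
import numpy as np
from scipy.spatial.transform import Rotation as R
from plant import ctrl
def proj(n,P,cal={}):
    c=cal.setdefault(n,ctrl.get_calibration(n));p=R.from_quat(c["attitude"]).inv().apply(np.atleast_2d(P)-c["xyz"])
    return (p/p[:,2:])@c["mtx"][:2].T
def grip(th,y=0):
    a=np.arctan2(53,-135)-th
    return np.array([145*np.cos(a),y,55+145*np.sin(a)])
def c2w(s,P): return R.from_euler("z",s[2]).apply(np.atleast_2d(P))+[s[0],s[1],0]
E
python3 - <<'E'
from h import *
from scipy.optimize import least_squares
box=np.array([[-178,96,80],[-178,-96,80],[-30,96,80],[-30,-96,80],[178,96,70],[178,-96,70]],float)
T=np.array([[160,32],[25,330],[385,125],[265,420],[717,255],[600,563],[415,212],[362,347],[464,95],[312,467]],float)/4.6+[138,175]
S=np.array([[22,303],[180,550],[235,195],[402,412],[503,70],[688,262],[345,92],[425,182],[287,22],[497,265]],float)/4.8+[188,168]
pe=[np.array([625,393])/4.6+[138,175],np.array([567,205])/4.8+[188,168]]
def f(s,full=False):
    P=np.vstack([box,[grip(s[3],y) for y in (38,-38,102,-102)]])
    e=[np.r_[proj(n,c2w(s,P))-m,proj(n,c2w(s,[[s[4],s[5],36]]))-p] for n,m,p in(("top",T,pe[0]),("scene",S,pe[1]))]
    return np.vstack(e) if full else np.vstack(e).ravel()
b=min((least_squares(f,[500,-100,y,1.3,150,0],loss="soft_l1") for y in(-2,-1.5,-2.5)),key=lambda r:r.cost)
print(b.x.round(3),b.cost);print(f(b.x,True).round(1).tolist())
s=b.x;print("grip",c2w(s,grip(s[3])),"rest",c2w(s,grip(0)))
E
```

```text
[ 428.944 -124.959   -1.819    1.316  158.893   -0.668] 10.29386512029458
[[-0.2, 0.2], [-0.1, 0.8], [0.8, -0.6], [-0.9, 2.0], [0.1, -0.3], [0.0, 0.8], [0.4, 0.1], [-0.2, 0.3], [-0.4, 1.3], [0.2, -0.2], [-0.0, 1.4], [-1.1, -1.6], [-0.6, -0.3], [-0.8, -1.7], [0.8, 0.8], [-0.5, -2.1], [0.1, -0.4], [0.4, -0.0], [-0.2, 0.1], [-0.1, -0.2], [-0.6, 0.0], [-1.1, -0.8]]
grip [[ 424.72159901 -141.62751226  198.97684256]] rest [[462.08580141   5.87994473 107.98866   ]]
```

```bash
cat >> h.py <<'E'
S0=[428.9,-125,-1.819]
def moves(*wps):  # (x,y,z,tilt deg) of TCP in caddy; prints shift, turn normalised
    o=ctrl.observe();p=o["ee_pos"];Q=R.from_quat(o["orientation"])
    pc=R.from_euler("z",-S0[2]).apply(p-[S0[0],S0[1],0])
    print("t",round(o["t"],2),"caddy tcp",pc.round(1),"F",o["force"].round(1),"op",round(o["opening"],1),o["grip_force"],"q",o["q"].round(2))
    for x,y,z,t in wps:
        T=R.from_euler("z",S0[2])*R.from_euler("y",-t,degrees=True)*R.from_euler("y",180,degrees=True)
        P=c2w(S0,[x,y,z])[0]
        print((x,y,z,t),(Q.inv().apply(P-p)/250).round(3).tolist(),((Q.inv()*T).as_rotvec()/np.pi).round(4).tolist())
E
python3 -c "
from h import *
moves((60,0,240,0),(60,0,180,0))"
```

```text
t 0.1 caddy tcp [552.  -82.5 230.3] F [-0.3  0.2  0.3] op 85.2 0.0 q [ 1.22  0.47 -0.05  1.53  0.02  1.14 -0.08]
(60, 0, 240, 0) [1.34, -1.479, -0.036] [-0.0005, -0.0003, -0.3186]
(60, 0, 180, 0) [1.34, -1.479, 0.204] [-0.0005, -0.0003, -0.3186]
```

Emit:
{"fn": "drive_tool", "kwargs": {"moves": [[1,[0.12,-0.13,-0.03],[0,0,-0.03]],[1,[0.24,-0.26,-0.04],[0,0,-0.06]],[1,[0.36,-0.4,-0.04],[0,0,-0.1]],[1,[0.48,-0.53,-0.04],[0,0,-0.13]],[1,[0.6,-0.66,-0.04],[0,0,-0.16]],[1,[0.72,-0.8,-0.04],[0,0,-0.19]],[1,[0.84,-0.93,-0.04],[0,0,-0.22]],[1,[0.9,-1.0,-0.04],[0,0,-0.25]],[1,[0.9,-1.0,-0.04],[0,0,-0.319]],[1,[0.9,-1.0,-0.04],[0,0,-0.319]],[1,[0.9,-1.0,-0.04],[0,0,-0.319]]]}}

```text
t: 1.02
ee_pos: [348.1, -331.0, 241.2]
orientation: [0.788, 0.616, -0.0, -0.0]
force: [-1.6, -0.9, -0.9]
opening: 0.4
grip_force: 0.0
```

```bash
python3 -c "
from h import *
moves((60,0,240,0),(60,0,180,0))"
```

```text
t 1.02 caddy tcp [219.6 -27.7 241.2] F [-1.6 -0.9 -0.9] op 0.4 0.0 q [ 1.    0.16 -0.37  1.95  0.07  1.04  0.36]
(60, 0, 240, 0) [0.638, 0.114, 0.005] [-0.0001, 0.0, 0.0016]
(60, 0, 180, 0) [0.638, 0.114, 0.245] [-0.0001, 0.0, 0.0016]
```

Emit:
{"fn": "drive_tool", "kwargs": {"moves": [[1,[0.12,0.02,0],[0,0,0]],[1,[0.25,0.05,0],[0,0,0]],[1,[0.37,0.07,0],[0,0,0]],[1,[0.5,0.1,0],[0,0,0]],[1,[0.6,0.114,0],[0,0,0]],[1,[0.638,0.114,0],[0,0,0]],[1,[0.638,0.114,0],[0,0,0]],[1,[0.638,0.114,0.1],[0,0,0]],[1,[0.638,0.114,0.2],[0,0,0]],[1,[0.638,0.114,0.245],[0,0,0]],[1,[0.638,0.114,0.245],[0,0,0]],[1,[0.638,0.114,0.245],[0,0,0]]]}}

```text
t: 2.02
ee_pos: [413.7, -186.0, 179.7]
orientation: [0.79, 0.613, -0.0, -0.001]
force: [0.3, 0.8, 0.0]
opening: 0.2
grip_force: 0.0
```

```bash
python3 - <<'E'
from h import *
th=[1.2,1.0,.8,.6,.45,.3,.15,.05,0,-.05]
moves(*[(grip(t)[0]+19,0,grip(t)[2]-18,0) for t in th])
import cv2
cv2.imwrite("pics/s1.png",cv2.resize(ctrl.read_camera("scene")[120:320,170:350],None,fx=3,fy=3,interpolation=cv2.INTER_CUBIC))
E
```

```text
t 2.02 caddy tcp [ 62.8   0.2 179.7] F [0.3 0.8 0. ] op 0.2 0.0 q [ 0.77  0.2  -0.49  2.07  0.12  0.89 -0.05]
(np.float64(19.479672048248734), 0, np.float64(181.99920660033325), 0) [0.173, -0.001, -0.009] [-0.0005, 0.0, -0.0007]
(np.float64(-9.336784798289788), 0, np.float64(179.2041723273105), 0) [0.289, -0.002, 0.002] [-0.0005, 0.0, -0.0007]
(np.float64(-37.02354345681592), 0, np.float64(170.73990645481348), 0) [0.399, -0.002, 0.036] [-0.0005, 0.0, -0.0007]
(np.float64(-62.47682023023354), 0, np.float64(156.9438525526432), 0) [0.501, -0.002, 0.091] [-0.0005, 0.0, -0.0007]
(np.float64(-79.48610869300488), 0, np.float64(143.42126852518544), 0) [0.569, -0.002, 0.145] [-0.0005, 0.0, -0.0007]
(np.float64(-94.28361147798384), 0, np.float64(127.50869223729404), 0) [0.628, -0.002, 0.209] [-0.0005, 0.0, -0.0007]
(np.float64(-106.53700857414286), 0, np.float64(109.56348584691605), 0) [0.678, -0.002, 0.28] [-0.0005, 0.0, -0.0007]
(np.float64(-113.15410714371677), 0, np.float64(96.66818218319568), 0) [0.704, -0.002, 0.332] [-0.0005, 0.0, -0.0007]
(np.float64(-115.97111509945898), 0, np.float64(89.98866000200982), 0) [0.715, -0.002, 0.359] [-0.0005, 0.0, -0.0007]
(np.float64(-118.4507655590505), 0, np.float64(83.1766937667796), 0) [0.725, -0.002, 0.386] [-0.0005, 0.0, -0.0007]
```

View pics/s1.png

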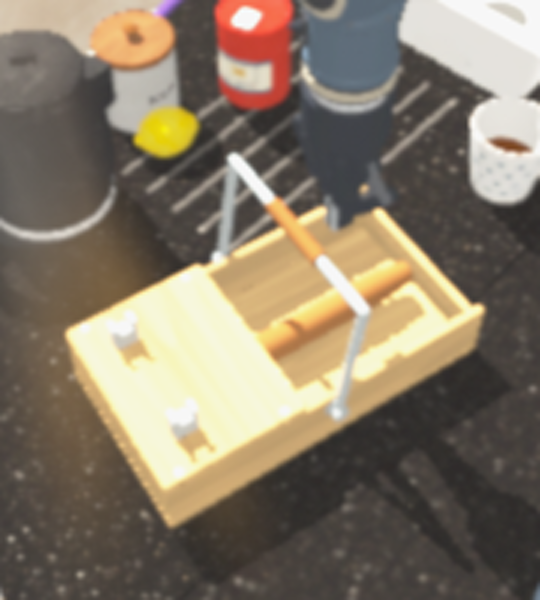

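Emit:
{"fn": "drive_tool", "kwargs": {"moves": [[1,[0.06,0,0],[0,0,0]],[1,[0.11,0,0],[0,0,0]],[1,[0.14,0,0],[0,0,0]],[1,[0.17,0,-0.005],[0,0,0]],[1,[0.21,0,-0.005],[0,0,0]],[1,[0.25,0,0],[0,0,0]],[1,[0.29,0,0.002],[0,0,0]],[1,[0.33,0,0.013],[0,0,0]],[1,[0.37,0,0.026],[0,0,0]],[1,[0.4,0,0.037],[0,0,0]],[1,[0.44,0,0.057],[0,0,0]],[1,[0.47,0,0.073],[0,0,0]],[1,[0.5,0,0.091],[0,0,0]],[1,[0.535,0,0.117],[0,0,0]],[1,[0.57,0,0.145],[0,0,0]],[1,[0.6,0,0.178],[0,0,0]],[1,[0.628,0,0.209],[0,0,0]],[1,[0.655,0,0.243],[0,0,0]],[1,[0.675,0,0.28],[0,0,0]],[1,[0.675,0,0.28],[0,0,0]]]}}

```text
t: 3.73
ee_pos: [454.8, -19.3, 108.6]
orientation: [0.788, 0.615, -0.001, -0.001]
force: [0.1, 0.1, -0.0]
opening: -0.3
grip_force: 0.0
```

```bash
python3 - <<'E'
from h import *
moves((-104,0,160,0),(-135,0,160,0),(-135,0,118,0),(-135,0,112,0))
import cv2
cv2.imwrite("pics/s2.png",cv2.resize(ctrl.read_camera("scene")[120:320,170:350],None,fx=3,fy=3,interpolation=cv2.INTER_CUBIC))
E
```

```text
t 3.73 caddy tcp [-108.8   -0.9  108.6] F [ 0.1  0.1 -0. ] op -0.3 0.0 q [ 0.42  0.33 -0.56  2.13  0.26  0.74 -0.55]
(-104, 0, 160, 0) [-0.019, 0.003, -0.206] [-0.001, -0.0001, 0.001]
(-135, 0, 160, 0) [0.105, 0.003, -0.206] [-0.001, -0.0001, 0.001]
(-135, 0, 118, 0) [0.105, 0.004, -0.038] [-0.001, -0.0001, 0.001]
(-135, 0, 112, 0) [0.105, 0.004, -0.014] [-0.001, -0.0001, 0.001]
```

View pics/s2.png

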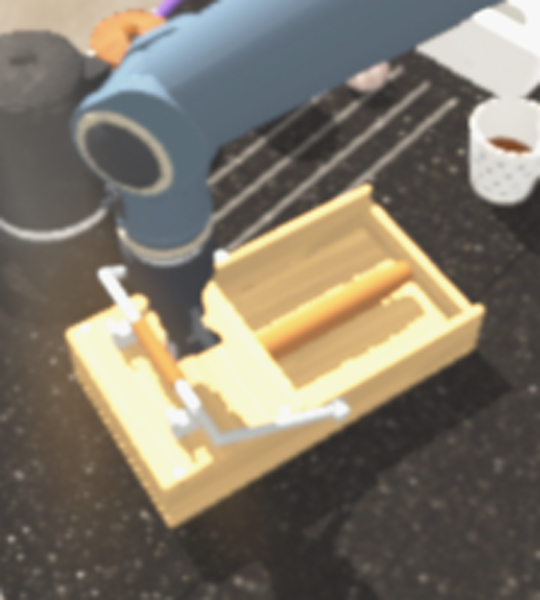

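Emit:
{"fn": "drive_tool", "kwargs": {"moves": [[1,[-0.03,0,0],[0,0,0]],[1,[-0.04,0,-0.1],[0,0,0]],[1,[-0.03,0,-0.2],[0,0,0]],[1,[0.05,0,-0.22],[0,0,0]],[1,[0.105,0,-0.22],[0,0,0]],[1,[0.105,0,-0.22],[0,0,0]],[1,[0.105,0,-0.16],[0,0,0]],[1,[0.105,0,-0.13],[0,0,0]],[1,[0.105,0,-0.1],[0,0,0]],[1,[0.105,0,-0.08],[0,0,0]],[1,[0.105,0,-0.06],[0,0,0]],[1,[0.105,0,-0.045],[0,0,0]],[1,[0.105,0,-0.035],[0,0,0]],[1,[0.105,0,-0.03],[0,0,0]],[1,[0.105,0,-0.03],[0,0,0]]]}}

```text
t: 5.03
ee_pos: [462.1, 4.7, 117.4]
orientation: [0.789, 0.615, -0.0, -0.0]
force: [0.0, -0.3, -0.0]
opening: -0.3
grip_force: 0.0
```

Emit:
{"fn": "drive_tool", "kwargs": {"moves": [[1,[0,0,0.004],[0,0,0]],[1,[0,0,0.008],[0,0,0]],[1,[0,0,0.008],[0,0,0]],[1,[0,0,0.012],[0,0,0]],[1,[0,0,0.012],[0,0,0]]]}}

```text
t: 5.45
ee_pos: [462.5, 4.9, 115.7]
orientation: [0.789, 0.615, -0.0, 0.001]
force: [-3.7, -0.4, 11.6]
opening: 0.1
grip_force: 5.5
```

```bash
python3 -c "
from h import *
moves((-135,0,170,0),(22,0,170,0),(22,0,60,0),(22,0,17,0))"
```

```text
t 5.45 caddy tcp [-134.1    0.7  115.7] F [-3.7 -0.4 11.6] op 0.1 5.469691380858421 q [ 0.39  0.33 -0.58  2.11  0.26  0.76 -0.6 ]
(-135, 0, 170, 0) [0.003, -0.002, -0.217] [0.0002, 0.0002, 0.0004]
(22, 0, 170, 0) [-0.625, -0.003, -0.217] [0.0002, 0.0002, 0.0004]
(22, 0, 60, 0) [-0.624, -0.004, 0.223] [0.0002, 0.0002, 0.0004]
(22, 0, 17, 0) [-0.624, -0.004, 0.395] [0.0002, 0.0002, 0.0004]
```

Emit:
{"fn": "drive_tool", "kwargs": {"moves": [[1,[0,0,-0.08],[0,0,0]],[1,[0,0,-0.2],[0,0,0]],[1,[-0.1,0,-0.217],[0,0,0]],[0.5,[-0.22,0,-0.217],[0,0,0]],[0,[-0.35,0,-0.217],[0,0,0]],[0,[-0.48,0,-0.217],[0,0,0]],[0,[-0.58,0,-0.217],[0,0,0]],[0,[-0.624,0,-0.217],[0,0,0]],[0,[-0.624,0,-0.217],[0,0,0]],[0,[-0.624,0,-0.217],[0,0,0]]]}}

```text
t: 6.28
ee_pos: [423.9, -146.6, 168.8]
orientation: [0.789, 0.614, 0.0, -0.0]
force: [0.0, -0.9, -0.1]
opening: 83.1
grip_force: 0.0
```

```bash
python3 - <<'E'
from h import *
moves((22,0,60,0),(22,0,17,0))
import cv2
a=ctrl.read_camera("scene")[150:300,180:340];b=ctrl.read_camera("top")[170:320,140:300]
cv2.imwrite("pics/s3.png",cv2.resize(cv2.hconcat([a,b]),None,fx=2.5,fy=2.5,interpolation=cv2.INTER_CUBIC))
E
```

```text
t 6.28 caddy tcp [ 22.1   0.5 168.8] F [ 0.  -0.9 -0.1] op 83.1 0.0 q [ 0.71  0.22 -0.53  2.09  0.14  0.87 -0.15]
(22, 0, 60, 0) [0.0, -0.002, 0.435] [0.0, -0.0001, 0.0]
(22, 0, 17, 0) [0.0, -0.002, 0.607] [0.0, -0.0001, 0.0]
```

View pics/s3.png

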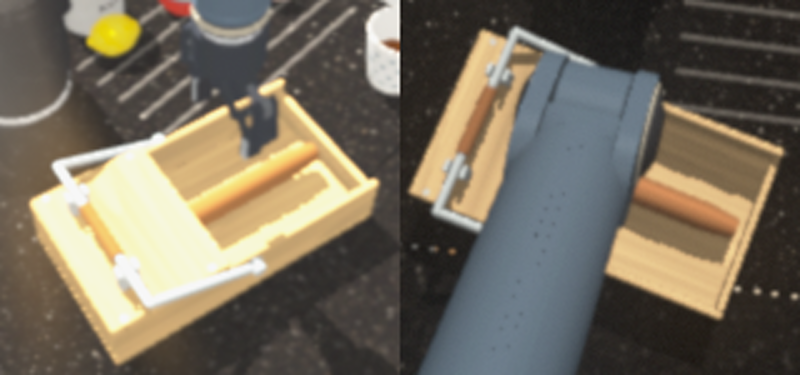

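Emit:
{"fn": "drive_tool", "kwargs": {"moves": [[0,[0,0,0.1],[0,0,0]],[0,[0,0,0.22],[0,0,0]],[0,[0,0,0.34],[0,0,0]],[0,[0,0,0.42],[0,0,0]],[0,[0,0,0.48],[0,0,0]],[0,[0,0,0.54],[0,0,0]],[0,[0,0,0.57],[0,0,0]],[0,[0,0,0.6],[0,0,0]],[0,[0,0,0.6],[0,0,0]],[0,[0,0,0.6],[0,0,0]]]}}

```text
t: 7.22
ee_pos: [424.4, -146.1, 19.0]
orientation: [0.788, 0.615, 0.0, 0.0]
force: [-0.5, 0.8, -0.5]
opening: 85.3
grip_force: 0.0
```

Emit:
{"fn": "drive_tool", "kwargs": {"moves": [[0.3,[0,0,0],[0,0,0]],[0.4,[0,0,0],[0,0,0]],[0.5,[0,0,0],[0,0,0]],[0.6,[0,0,0],[0,0,0]],[0.7,[0,0,0],[0,0,0]],[1,[0,0,0],[0,0,0]],[1,[0,0,0],[0,0,0]],[1,[0,0,0],[0,0,0]],[1,[0,0,0],[0,0,0]],[1,[0,0,0],[0,0,0]]]}}

```text
t: 8.05
ee_pos: [424.2, -146.7, 19.4]
orientation: [0.789, 0.615, -0.0, 0.0]
force: [0.1, -0.4, 4.7]
opening: 29.8
grip_force: 58.8
```

```bash
python3 - <<'E'
from h import *
# pose of tcp so that pin centre (grasp offset below) moves: d = tcp relative to pin axis point
pc=R.from_euler("z",-S0[2]).apply(ctrl.observe()["ee_pos"]-[S0[0],S0[1],0])
off=pc-np.array([19.5,0,36])
def w(x,z,t):
    v=R.from_euler("y",-t,degrees=True).apply(off)+[x,0,z]; return (*v.round(1),t)
c,s=np.cos(np.radians(15)),np.sin(np.radians(15))
moves(w(19.5,40,0),w(20,46,4),w(21,52,9),w(22,60,15),*[w(22+d*c,60+d*s,15) for d in (30,60,90,120,140)])
E
```

```text
t 8.05 caddy tcp [22.2  0.8 19.4] F [ 0.1 -0.4  4.7] op 29.8 58.77507984638214 q [ 0.57  0.47 -0.41  2.21  0.37  0.52 -0.36]
(np.float64(22.2), np.float64(0.8), np.float64(23.4), 0) [-0.0, 0.0, -0.016] [0.0002, 0.0002, 0.0003]
(np.float64(23.9), np.float64(0.8), np.float64(29.6), 4) [-0.007, 0.0, -0.041] [0.0002, -0.0221, 0.0003]
(np.float64(26.3), np.float64(0.8), np.float64(36.0), 9) [-0.016, 0.0, -0.066] [0.0002, -0.0498, 0.0003]
(np.float64(28.9), np.float64(0.8), np.float64(44.6), 15) [-0.027, 0.0, -0.101] [0.0002, -0.0832, 0.0003]
(np.float64(57.9), np.float64(0.8), np.float64(52.4), 15) [-0.143, 0.0, -0.132] [0.0002, -0.0832, 0.0003]
(np.float64(86.9), np.float64(0.8), np.float64(60.2), 15) [-0.259, -0.0, -0.163] [0.0002, -0.0832, 0.0003]
(np.float64(115.8), np.float64(0.8), np.float64(67.9), 15) [-0.375, -0.0, -0.194] [0.0002, -0.0832, 0.0003]
(np.float64(144.8), np.float64(0.8), np.float64(75.7), 15) [-0.491, -0.0, -0.225] [0.0002, -0.0832, 0.0003]
(np.float64(164.1), np.float64(0.8), np.float64(80.9), 15) [-0.568, -0.0, -0.246] [0.0002, -0.0832, 0.0003]
```

Emit:
{"fn": "drive_tool", "kwargs": {"moves": [[0.4,[0,0,0],[0,0,0]],[0.4,[0,0,0],[0,0,0]],[0.4,[0,0,0],[0,0,0]],[0.4,[0,0,0.012],[0,0,0]],[0.4,[0,0,0.02],[0,0,0]],[0.5,[0,0,0.02],[0,0,0]],[0.6,[0,0,0.02],[0,0,0]],[0.7,[0,0,0.02],[0,0,0]],[1,[0,0,0.02],[0,0,0]],[1,[0,0,0.02],[0,0,0]],[1,[0,0,0.02],[0,0,0]],[1,[0,0,0.02],[0,0,0]]]}}

```text
t: 9.05
ee_pos: [424.2, -146.5, 13.9]
orientation: [0.789, 0.615, 0.0, 0.0]
force: [1.0, 0.0, -0.2]
opening: 30.4
grip_force: 59.2
```

Emit:
{"fn": "drive_tool", "kwargs": {"moves": [[1,[0,0,-0.008],[0,0,0]],[1,[-0.001,0,-0.016],[0,0,0]],[1,[-0.004,0,-0.03],[0,-0.011,0]],[1,[-0.008,0,-0.041],[0,-0.022,0]],[1,[-0.013,0,-0.053],[0,-0.036,0]],[1,[-0.018,0,-0.066],[0,-0.05,0]],[1,[-0.025,0,-0.084],[0,-0.066,0]],[1,[-0.032,0,-0.102],[0,-0.083,0]],[1,[-0.032,0,-0.102],[0,-0.083,0]],[1,[-0.032,0,-0.102],[0,-0.083,0]]]}}

```text
t: 9.88
ee_pos: [422.4, -153.5, 39.3]
orientation: [0.782, 0.61, -0.102, 0.08]
force: [-1.5, 0.9, -1.7]
opening: 30.1
grip_force: 59.4
```

```bash
python3 - <<'E'
from h import *
moves((27,0,40,15))
import cv2
a=ctrl.read_camera("scene")[150:300,180:340];b=ctrl.read_camera("top")[170:320,140:300]
cv2.imwrite("pics/s4.png",cv2.resize(cv2.hconcat([a,b]),None,fx=2.5,fy=2.5,interpolation=cv2.INTER_CUBIC))
E
```

```text
t 9.88 caddy tcp [29.2  0.7 39.3] F [-1.5  0.9 -1.7] op 30.1 59.36267673969269 q [ 0.27  0.43 -0.23  2.22  0.6   0.65 -0.7 ]
(27, 0, 40, 15) [0.008, -0.003, -0.005] [0.0003, -0.0007, 0.001]
```

View pics/s4.png

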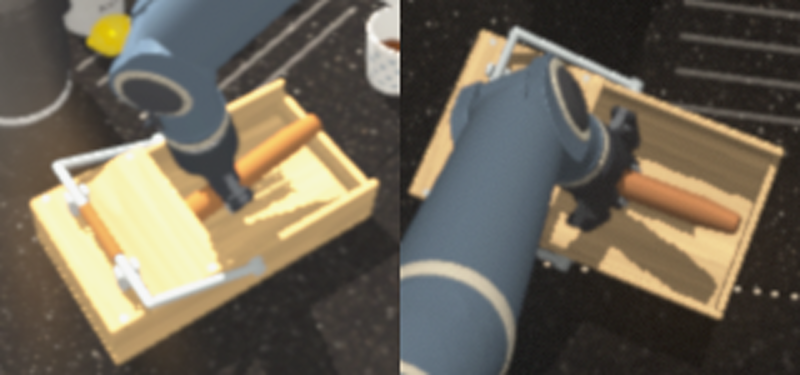

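Emit:
{"fn": "drive_tool", "kwargs": {"moves": [[1,[-0.03,0,0],[0,0,0]],[1,[-0.07,0,0],[0,0,0]],[1,[-0.11,0,0],[0,0,0]],[1,[-0.15,0,0],[0,0,0]],[1,[-0.19,0,0],[0,0,0]],[1,[-0.23,0,0],[0,0,0]],[1,[-0.27,0,0],[0,0,0]],[1,[-0.31,0,0],[0,0,0]],[1,[-0.35,0,0],[0,0,0]],[1,[-0.39,0,0],[0,0,0]],[1,[-0.43,0,0],[0,0,0]],[1,[-0.47,0,0],[0,0,0]],[1,[-0.51,0,0],[0,0,0]],[1,[-0.54,0,0],[0,0,0]],[1,[-0.56,0,0],[0,0,0]],[1,[-0.56,0,0],[0,0,0]],[1,[-0.56,0,0],[0,0,0]]]}}

```text
t: 11.4
ee_pos: [388.9, -285.6, 75.4]
orientation: [0.782, 0.609, -0.102, 0.08]
force: [-0.1, -0.1, -2.5]
opening: 30.7
grip_force: 59.4
```

```bash
python3 - <<'E'
from h import *
moves((164,0,130,15),(164,0,230,15),(164,0,230,0))
E
```

```text
t 11.4 caddy tcp [165.5   0.7  75.4] F [-0.1 -0.1 -2.5] op 30.7 59.36280906200409 q [ 0.55  0.37 -0.2   2.18  0.56  0.65 -0.34]
(164, 0, 130, 15) [-0.051, -0.003, -0.212] [0.0001, -0.0004, 0.0002]
(164, 0, 230, 15) [-0.154, -0.003, -0.599] [0.0001, -0.0004, 0.0002]
(164, 0, 230, 0) [-0.154, -0.003, -0.599] [0.0001, 0.083, 0.0002]
```

Emit:
{"fn": "drive_tool", "kwargs": {"moves": [[1,[-0.02,0,-0.06],[0,0,0]],[1,[-0.04,0,-0.14],[0,0,0]],[1,[-0.06,0,-0.22],[0,0,0]],[1,[-0.08,0,-0.3],[0,0,0]],[1,[-0.1,0,-0.38],[0,0,0.0]],[1,[-0.12,0,-0.46],[0,0.015,0]],[1,[-0.14,0,-0.53],[0,0.03,0]],[1,[-0.15,0,-0.57],[0,0.045,0]],[1,[-0.154,0,-0.6],[0,0.06,0]],[1,[-0.154,0,-0.6],[0,0.075,0]],[1,[-0.154,0,-0.6],[0,0.083,0]],[1,[-0.154,0,-0.6],[0,0.083,0]],[1,[-0.154,0,-0.6],[0,0.083,0]],[1,[-0.154,0,-0.6],[0,0.083,0]],[1,[-0.154,0,-0.6],[0,0.083,0]],[1,[-0.154,0,-0.6],[0,0.083,0]],[1,[-0.154,0,-0.6],[0,0.083,0]],[1,[-0.154,0,-0.6],[0,0.083,0]]]}}

```text
t: 12.9
ee_pos: [389.5, -283.7, 230.2]
orientation: [0.789, 0.615, -0.0, 0.0]
force: [0.1, -0.8, -2.0]
opening: 30.3
grip_force: 59.5
```

```bash
python3 - <<'E'
from h import *
moves((164,0,230,0))
P=c2w(S0,[[164+d,0,252] for d in(-145,135)])
print(ctrl.observe()["qvel"].round(3))
import cv2
s=[]
for n,sl in(("scene",(slice(60,300),slice(180,380))),("top",(slice(130,370),slice(140,340)))):
    im=ctrl.read_camera(n)
    for p in proj(n,P): cv2.drawMarker(im,tuple(int(v) for v in p.round()),(255,0,255),0,7)
    s.append(im[sl])
cv2.imwrite("pics/s5.png",cv2.resize(cv2.hconcat(s),None,fx=2,fy=2,interpolation=cv2.INTER_CUBIC))
E
```

```text
t 12.9 caddy tcp [163.5   0.8 230.2] F [ 0.1 -0.8 -2. ] op 30.3 59.452791810035706 q [ 0.77  0.17 -0.26  1.97  0.05  1.01  0.24]
(164, 0, 230, 0) [-0.002, -0.003, 0.001] [-0.0, 0.0, 0.0007]
[ 0.004 -0.     0.003 -0.002  0.     0.     0.001]
```

View pics/s5.png

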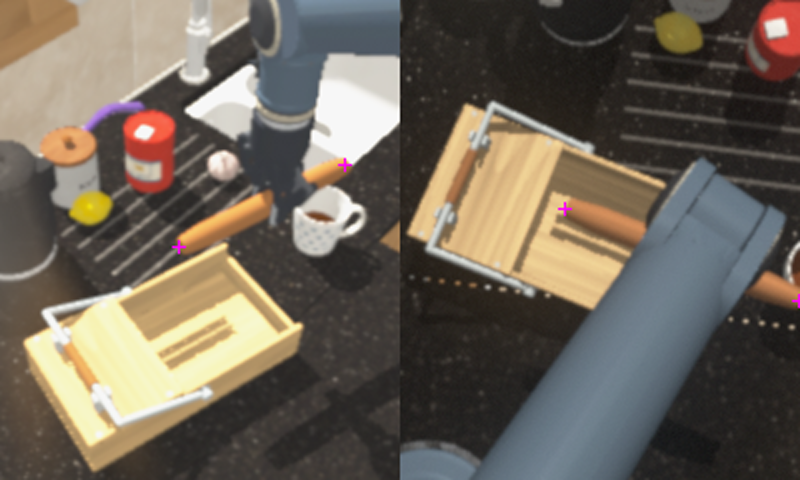

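The pin is clear of the caddy. Its ends sit on the marks predicted for a level pin, at (180,246) and (345,165) in the scene half. The handle lies in its forks, around (75,360), and the mug, garlic and lemon have not moved.

```bash
python3 -c "
from plant import ctrl
print(ctrl.finish_job())"
```

```text
the job is handed in; nothing more can be done
None
```

The job is handed in at about 13 s of the 58 s allowed: the handle is down in its two rests, and the rolling pin is out, held level and still in the gripper about 15 cm above the deck, with the mug, garlic and lemon where they were.

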